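Clear the balance: put the stacked weights back in their dishes

TASK

The four weights have been left stacked on the pan of the school balance. Take the stack apart from the top and put each weight back upright and flat inside the dish of its own colour, setting it down rather than dropping it and letting no weight tip over. Leave the amber jar and the grey slide box where they are.

Things in the scene. Friction and masses are not known exactly. Their poses are not given: they have to be found in the camera images.
- weight_green: green plastic-jacketed balance weight, an upright solid cylinder 66 mm in diameter and 26 mm high, about 0.5 kg, with a thin steel band round its middle and a small steel dot on top. It starts on the balance pan (the lowest of the stack). Origin: centre of its underside; z up. The balance is fixed; its round steel pan is 124 mm across and its top is 62 mm above the bench.
- weight_yellow: yellow plastic-jacketed balance weight, an upright solid cylinder 50 mm in diameter and 24 mm high, about 0.3 kg, with a thin steel band round its middle and a small steel dot on top. It starts on the green weight. Origin: centre of its underside; z up.
- weight_red: red plastic-jacketed balance weight, an upright solid cylinder 36 mm in diameter and 24 mm high, about 0.15 kg, with a thin steel band round its middle and a small steel dot on top. It starts on the yellow weight. Origin: centre of its underside; z up.
- weight_white: white plastic-jacketed balance weight, an upright solid cylinder 22 mm in diameter and 24 mm high, about 0.05 kg, with a thin steel band round its middle and a small steel dot on top. It starts on the red weight (the top of the stack). Origin: centre of its underside; z up.
- dish_green: green round plastic dish for the green weight, fixed on a black 6 mm thick board on the bench. Outer diameter 94 mm, 8 mm high, rim wall 4 mm thick; its flat inner floor is 86 mm across and 4 mm above its underside, so the rim stands 4 mm above the floor. Origin: centre of its underside; z up.
- dish_yellow: yellow round plastic dish for the yellow weight, fixed on a black 6 mm thick board on the bench. Outer diameter 78 mm, 8 mm high, rim wall 4 mm thick; its flat inner floor is 70 mm across and 4 mm above its underside, so the rim stands 4 mm above the floor. Origin: centre of its underside; z up.
- dish_red: red round plastic dish for the red weight, fixed on a black 6 mm thick board on the bench. Outer diameter 64 mm, 8 mm high, rim wall 4 mm thick; its flat inner floor is 56 mm across and 4 mm above its underside, so the rim stands 4 mm above the floor. Origin: centre of its underside; z up.
- dish_white: white round plastic dish for the white weight, fixed on a black 6 mm thick board on the bench. Outer diameter 50 mm, 8 mm high, rim wall 4 mm thick; its flat inner floor is 42 mm across and 4 mm above its underside, so the rim stands 4 mm above the floor. Origin: centre of its underside; z up.
- jar: bystander: small amber glass jar with a black cap, 52 mm in diameter, 68 mm high, standing loose beyond the work. Origin: centre of its underside.
- slide_box: bystander: flat grey box with a white label for microscope slides, 70 by 100 mm (x by y), 30 mm high, lying loose beyond the work. Origin: centre of its underside.
Not all that is in view belongs to the job. Of the things like the weight_red, leave any that is brown, purple or turquoise; of the rest the larger one is meant.

How it is judged:
At the end, for the whole second after the job is handed in: Each of the four weights rests upright (within 0.05 rad) and flat on the floor of the dish of its own colour (inside the rim, within 12 mm of its centre, underside less than 5.5 mm above the dish's underside), released and at rest (horizontal distance between weight_green and dish_green below 0.012 m and z of weight_green in the frame of dish_green between 0.001 and 0.0055 m and angle between each of weight_green, weight_yellow, weight_red, weight_white's own z axis and vertical below 0.05 rad and linear speed of each of weight_green, weight_yellow, weight_red, weight_white below 0.02 m/s and contact force between each of weight_green, weight_yellow, weight_red, weight_white and the fingers below 0.1 N and horizontal distance between weight_yellow and dish_yellow below 0.012 m and z of weight_yellow in the frame of dish_yellow between 0.001 and 0.0055 m and horizontal distance between weight_red and dish_red below 0.012 m and z of weight_red in the frame of dish_red between 0.001 and 0.0055 m and horizontal distance between weight_white and dish_white below 0.012 m and z of weight_white in the frame of dish_white between 0.001 and 0.0055 m); the robot touches nothing.
It fails at once if a weight tips over (angle between any of weight_green, weight_yellow, weight_red, weight_white's own z axis and vertical above 0.7 rad).
It fails at once if a weight is dropped or flung (moves faster than 0.7 m/s out of the fingers, a fall of about 25 mm) ((linear speed of weight_green above 0.7 m/s and contact force between weight_green and the fingers below 0.05 N) or (linear speed of weight_yellow above 0.7 m/s and contact force between weight_yellow and the fingers below 0.05 N) or (linear speed of weight_red above 0.7 m/s and contact force between weight_red and the fingers below 0.05 N) or (linear speed of weight_white above 0.7 m/s and contact force between weight_white and the fingers below 0.05 N)).
It fails at once if the amber jar is moved (distance of jar from where it was at the start of the episode above 0.015 m).
It fails at once if the slide box is moved (distance of slide_box from where it was at the start of the episode above 0.015 m).
It also fails if it takes over 115 s, if anything falls off the work surface, if the arm or the gripper's body presses on something with over 40 N, if the wrist force passes 120 N, or if a joint passes its speed limit or range.

ROBOT

A 7-joint arm with a two-finger parallel gripper is mounted at the origin on the work surface. World frame = base frame: x ahead of the robot, y to its left, z up, the work surface at z = 0. Lengths are in m, angles in rad, forces in N, time in s.
With the tool pointing down it reaches from about 0.4 to 0.875 m from the base axis. Payload 19.3 kg.
Tool frame: the origin (TCP) lies at the very end of the fingers, on their centre line; the grasp point (between the pads) lies 19 mm behind it; z points along the fingers, y is the line along which they close (so a half turn about z gives the same grasp; the last joint's range is limited). The gripper opens to 85 mm and grips with 20 to 120 N. Pads are 22 mm wide; open, the fingers measure 114 mm over their backs; the gripper's body (76 mm by 85 mm) begins 54 mm behind the grasp point. The pads swing forward as they close: fully open they stand 13 mm farther back than shut.
Start: joints at [-1.261, 0.521, -0.036, 1.599, 0.021, 1.021, -0.113], TCP at [0.232, 0.58, 0.231] pointing down, gripper open.
Joint ranges: [-2.91, 2.91], [-0.3, 2.13], [-1.5, 1.42], [0.17, 2.43], [-1.26, 4.41], [0.16, 1.93], [-2.52, 2.52]. Speed limits (rad/s): [1.89, 1.89, 2.39, 2.39, 3.01, 3.01, 3.01].

INTERFACE

Orientations are given as a rotation vector (axis times angle).
In Python, from workcell import env gives the robot as it stands. Calls block until the motion is done:
- env.movep(position, orientation): joint-space move of the TCP to a pose.
- env.line_to(position, attitude=None, velocity=0.15, contact_N=None): straight line of the TCP; attitude=None keeps the orientation; velocity is the mean speed in m/s. With contact_N (N) it stops when the force on the tool has changed by that much, and returns True; else False.
- env.move_joints(angles): joint-space move.
- env.grip(opening, effort=None): finger opening in m; effort is the grip in N (None keeps the last); returns when the fingers have stopped.
- env.sleep(seconds).
- env.ik(position, orientation): joint angles nearest the present ones, or None.
- env.get_image(name): name is "side" or "top" or "wrist"; returns the picture (420x560x3 uint8, blue, green, red); there is no depth.
- env.get_calibration(name): a dict with "fx", "fy", "cx", "cy" (pixels), "k1" (the pictures are not rectified: a ray, as slopes to the right and down, at radius r is drawn at 1 + k1 r^2 times it, then the intrinsics apply), "camera_from_world" (4x4, takes a point from world to camera coordinates). Camera axes: x right, y up, looking along -z (the intrinsics and any distortion apply to the point x, -y, -z); pixel columns grow to the right and rows downward; lengths in m; the calibration is good to about 2 mm. A picture is of the moment at which its call begins: read the wrist's pose just before it. get_calibration takes no time and is no camera call; for the wrist camera it gives the pose at the moment of the call.
A pose or a line that the arm cannot do raises env.PlanningError and nothing moves.
- env.hand_in(): hands the job in; it is judged then, once.
Trained networks look in the newest picture that a camera, given by its name, has taken for a name from the list of things; names that differ only in an ending like _2 or _b are one class to them, and where a whole thing is asked for, a point or a joint stands for the part that bears it (a point fixed in the world has none). Each returns a list of dicts, best first, with "score" (0 to 1); they miss things now and then, are a little off and sometimes report something else, mostly with a low value. They report only what shows in the picture. A call takes as long as a camera call. They do not tell look-alikes from the thing itself.
- env.find_in(thing, camera): "point" ([x, y, z] in m, in world coordinates, good to about 4 mm: the middle of the surface that is visible of it).
- env.landmark_of(thing, camera): "point" ([x, y, z] in m, in world coordinates, good to about 4 mm: a listed point, or the origin of a listed thing).
Readings, each from a call of its own:
- env.read_time_s(): time.
- env.read_qpos(): joint angles.
- env.read_joint_velocities(): joint speeds.
- env.read_joint_efforts(): joint torques, N m.
- env.read_tcp_pos(): TCP position.
- env.read_ee_rot(): TCP orientation.
- env.read_force(): force on the tool from outside, world axes, zero at the start.
- env.read_ft_torque(): the same for the moment, N m.
- env.read_gripper_width(): finger opening in m.
- env.read_finger_force(): force on a finger pad.
Only numpy, scipy, OpenCV 4.12 (cv2) and the standard library are available. Lean on these libraries where they do the work, as an engineer would, in place of code of your own. Each camera call takes 0.05 s, during which the arm holds its last target. There are 200 camera calls.

## Working session

There is one attempt and no reset: what is moved stays moved. The work goes in short steps, each a Python script; the robot and the scene stay as the last script left them, time stands still between calls to the robot, and variables do not carry over. Pictures are saved under pics/ and viewed, at most 14 in all, crops included, and the job is handed in when it is done.

```bash
ls; mkdir -p pics; cat > h.py <<'E'
import numpy as np, cv2
from workcell import env
names=['weight_green','weight_yellow','weight_red','weight_white','dish_green','dish_yellow','dish_red','dish_white','jar','slide_box']
def proj(c,P):
    T=np.array(c['camera_from_world']); p=T[:3,:3]@np.array(P)+T[:3,3]
    a=np.array([p[0],-p[1]])/-p[2]; a=a*(1+c['k1']*(a@a)); return np.array([c['fx']*a[0]+c['cx'],c['fy']*a[1]+c['cy']])
def ray(c,uv):
    d=np.array([(uv[0]-c['cx'])/c['fx'],(uv[1]-c['cy'])/c['fy']]); a=d.copy()
    for _ in range(20): a=d/(1+c['k1']*(a@a))
    T=np.array(c['camera_from_world']); R=T[:3,:3]; o=-R.T@T[:3,3]
    v=R.T@np.array([a[0],-a[1],-1]); return o,v/np.linalg.norm(v)
def tri(rays):
    A=0;b=0
    for o,v in rays:
        M=np.eye(3)-np.outer(v,v); A=A+M; b=b+M@o
    return np.linalg.solve(A,b)
def onz(c,uv,z):
    o,v=ray(c,uv); return o+v*(z-o[2])/v[2]
E
python3 - <<'E'
from h import *
ims=[]
for n in ['top','side']:
    im=env.get_image(n); cv2.imwrite(f'pics/{n}0.png',im); c=env.get_calibration(n); print(n,{k:np.round(v,3).tolist() for k,v in c.items()})
    for t in names:
        for r in env.landmark_of(t,n)[:4]: print(n,t,round(r['score'],2),np.round(r['point'],3),proj(c,r['point']).round())
print(env.read_time_s(),env.read_ee_rot(),env.read_force())
E
```

```text
pics
top {'fx': 399.118, 'fy': 399.118, 'cx': 279.034, 'cy': 207.86, 'k1': -0.093, 'camera_from_world': [[0.003, -1.0, 0.006, -0.035], [0.983, 0.004, 0.186, -0.56], [-0.186, 0.005, 0.983, -0.727], [0.0, 0.0, 0.0, 1.0]]}
top weight_green 0.69 [ 0.5   -0.192  0.065] [362. 238.]
top weight_red 0.56 [ 0.653 -0.2    0.   ] [358. 170.]
top weight_red 0.56 [ 0.316 -0.189  0.001] [357. 334.]
top weight_red 0.55 [ 0.528 -0.328  0.001] [420. 228.]
top weight_red 0.52 [ 0.502 -0.19   0.106] [367. 234.]
top weight_white 0.43 [ 0.507 -0.185  0.137] [367. 230.]
top dish_green 0.78 [0.587 0.261 0.012] [138. 198.]
top dish_yellow 0.71 [0.581 0.123 0.006] [204. 202.]
top dish_red 0.88 [0.458 0.119 0.004] [204. 262.]
top dish_red 0.42 [0.58  0.126 0.006] [203. 202.]
top dish_white 0.74 [0.444 0.25  0.008] [140. 268.]
top jar 0.91 [ 0.753 -0.149 -0.002] [332. 126.]
top jar 0.45 [0.457 0.12  0.007] [203. 262.]
top slide_box 0.85 [ 0.752  0.124 -0.   ] [208. 126.]
side {'fx': 435.509, 'fy': 435.509, 'cx': 286.579, 'cy': 212.121, 'k1': -0.03, 'camera_from_world': [[0.99, -0.143, -0.016, -0.533], [0.117, 0
[... 276 characters left out ...]
3 -0.33  0.  ] [309. 397.]
side weight_red 0.75 [ 0.32  -0.193  0.001] [186. 339.]
side weight_red 0.71 [ 0.455 -0.041  0.001] [250. 265.]
side weight_white 0.68 [ 0.505 -0.189  0.136] [282. 286.]
side dish_green 0.74 [0.594 0.262 0.004] [293. 162.]
side dish_yellow 0.64 [0.585 0.124 0.003] [298. 201.]
side dish_red 0.9 [0.462 0.117 0.008] [247. 208.]
side dish_white 0.59 [0.462 0.118 0.005] [247. 208.]
side dish_white 0.5 [0.449 0.251 0.009] [238. 170.]
side jar 0.89 [ 0.757 -0.153 -0.003] [404. 292.]
side slide_box 0.88 [0.758 0.123 0.   ] [368. 194.]
side slide_box 0.55 [0.448 0.252 0.005] [237. 171.]
1.1 [5.93045135e-01 3.08510158e+00 9.12286448e-05] [-0.17048901 -0.14343616  0.38079596]
```

```bash
python3 - <<'E'
import cv2
a=cv2.imread('pics/side0.png');cv2.imwrite('pics/sidecrop.png',cv2.resize(a[230:420,140:420],(800,543),interpolation=cv2.INTER_CUBIC))
E
```

```text
(no output)
```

View pics/top0.png

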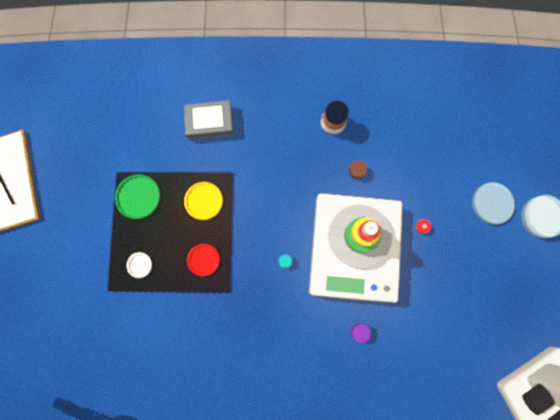

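View pics/sidecrop.png

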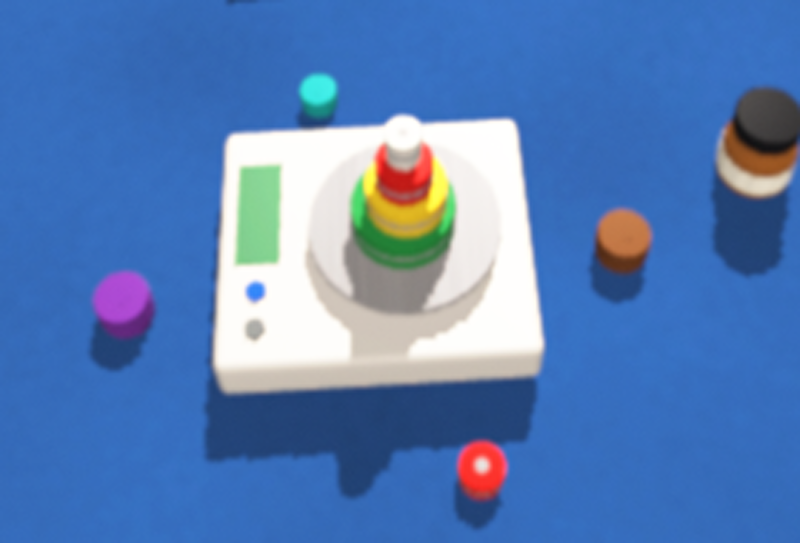

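The top picture shows the stack at about (367,234) on the scale, and the green, yellow, red and white dishes at (138,197), (203,201), (203,260) and (139,265). Five things could be weight_red: stack red (367,234), loose red (424,227), brown (358,170), purple (361,333) and turquoise (286,261). The last three are ruled out by colour. The enlarged crop shows the stack's red (crop 403,170) is wider than the loose one (crop 482,470), so the stack's red is the one meant.

Next I take wrist views from two places, over the stack and over the dishes.

```bash
cat >> h.py <<'E'
DOWN=[0,np.pi,0]
def look(tag,save=False):
    c=env.get_calibration('wrist'); im=env.get_image('wrist')
    if save: cv2.imwrite(f'pics/{tag}.png',im)
    return c,im
E
python3 - <<'E'
from h import *
for tag,p in [('d1',[.50,.16,.33]),('d2',[.55,.21,.33]),('s1',[.49,-.19,.36]),('s2',[.53,-.15,.36])]:
    try: env.movep(p,DOWN)
    except env.PlanningError as e: print(tag,e); continue
    c,im=look(tag,True); print(tag,env.read_tcp_pos().round(4),env.read_qpos().round(2),env.read_time_s())
    np.savez(f'{tag}.npz',**c)
    for t in names[:8]:
        for r in env.landmark_of(t,'wrist')[:2]:
            if r['score']>.4: print(t,round(r['score'],2),np.round(r['point'],3),proj(c,r['point']).round())
E
python3 -c "
import cv2
cv2.imwrite('pics/wr.png',cv2.resize(cv2.vconcat([cv2.hconcat([cv2.imread(f'pics/{a}.png') for a in r]) for r in (('d1','d2'),('s1','s2'))]),(800,600)))"
```

```text
d1 [0.4998 0.1609 0.3298] [-0.51  0.27  0.11  1.74 -0.03  1.14  1.18] 2.9917
weight_green 0.59 [ 0.501 -0.183  0.061] [ 29. 173.]
weight_yellow 0.82 [ 0.505 -0.192  0.09 ] [  8. 181.]
weight_red 0.64 [ 0.317 -0.195 -0.   ] [32. 39.]
weight_red 0.6 [ 0.651 -0.194 -0.002] [ 69. 254.]
dish_green 0.77 [0.59  0.266 0.004] [346. 222.]
dish_yellow 0.85 [0.583 0.126 0.007] [256. 218.]
dish_red 0.7 [0.462 0.123 0.008] [253. 139.]
dish_white 0.58 [0.45  0.255 0.004] [344. 131.]
d2 [0.5499 0.2098 0.3296] [-0.54  0.38  0.11  1.58 -0.04  1.19  1.14] 3.825
weight_red 0.8 [ 0.648 -0.194 -0.004] [ 36. 224.]
weight_red 0.58 [0.45  0.255 0.005] [311.  94.]
dish_green 0.65 [0.586 0.268 0.006] [317. 189.]
dish_yellow 0.77 [0.584 0.124 0.007] [222. 187.]
dish_red 0.92 [0.461 0.118 0.009] [213. 102.]
dish_white 0.81 [0.448 0.254 0.004] [310.  92.]
s1 [ 0.4905 -0.1888  0.3598] [ 0.    0.25  0.32  1.69 -0.08  1.21  1.91] 5.775
weight_yellow 0.64 [ 0.506 -0.191  0.092] [277. 183.]
weight_red 0.84 [ 0.318 -0.194  0.001] [276.  44.]
weight_red 0.83 [ 0.649 -0.197 -0.001] [274. 253.]
weight_white 0.82 [ 0.505 -
[... 195 characters left out ...]
22 0.01 ] [476. 144.]
dish_white 0.86 [0.45  0.255 0.003] [550. 140.]
dish_white 0.46 [0.754 0.119 0.001] [444. 304.]
s2 [ 0.53   -0.1499  0.3598] [-0.06  0.3   0.29  1.63 -0.09  1.23  1.83] 6.5667
weight_green 0.93 [ 0.499 -0.183  0.058] [254. 144.]
weight_yellow 0.77 [ 0.505 -0.189  0.088] [248. 152.]
weight_red 0.95 [ 0.317 -0.199 -0.004] [245.  15.]
weight_red 0.89 [ 0.532 -0.329  0.003] [166. 162.]
weight_white 0.82 [ 0.506 -0.185  0.137] [248. 157.]
dish_green 0.94 [0.588 0.263 0.006] [522. 199.]
dish_green 0.67 [ 0.506 -0.188  0.135] [246. 157.]
dish_yellow 0.89 [0.585 0.124 0.007] [445. 197.]
dish_red 0.9 [0.462 0.123 0.008] [455. 119.]
dish_white 0.82 [0.449 0.258 0.001] [533. 114.]
```

View pics/wr.png

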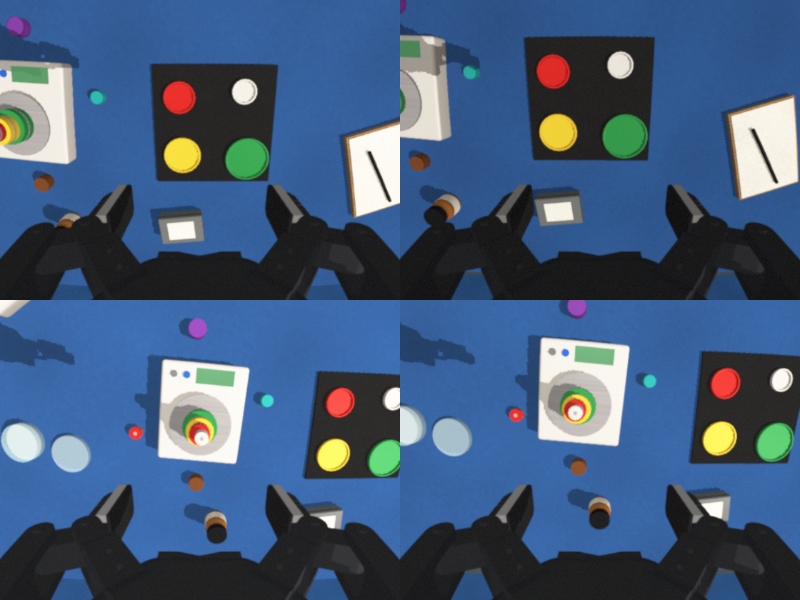

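The wrist views agree with the networks: the stack is upright at about (0.505,-0.188) and the dishes sit on the black board. As a check, I triangulate the dish and white-top blobs with my own code, then take the white weight.

```bash
cat >> h.py <<'E'
HSV={'green':((45,90,40),(85,255,255)),'yellow':((22,120,90),(34,255,255)),'red':((0,150,100),(6,255,255)),'white':((0,0,150),(180,70,255))}
def blob(im,col,uv,R=30):
    m=cv2.inRange(cv2.cvtColor(im,cv2.COLOR_BGR2HSV),*HSV[col])
    if col=='red': m|=cv2.inRange(cv2.cvtColor(im,cv2.COLOR_BGR2HSV),(174,150,100),(180,255,255))
    k=np.zeros_like(m); cv2.circle(k,tuple(int(round(x)) for x in uv),R,255,-1); m&=k
    n,l,s,c=cv2.connectedComponentsWithStats(m)
    if n<2: return None
    i=1+np.argmax(s[1:,4]); return c[i],s[i]
DISH={'green':[.589,.264,.006],'yellow':[.584,.124,.006],'red':[.461,.121,.006],'white':[.449,.254,.006]}
E
python3 - <<'E'
from h import *
V={t:(dict(np.load(t+'.npz')),cv2.imread(f'pics/{t}.png')) for t in ('d1','d2','s1','s2')}
for t in('top','side'): V[t]=(env.get_calibration(t),cv2.imread(f'pics/{t}0.png'))
for col,P in DISH.items():
    P=np.array(P)+[0,0,.006]; rs=[]
    for v in ('d1','d2','top','side'):
        c,im=V[v]; b=blob(im,col,proj(c,P)); 
        if b: rs.append(ray(c,b[0])); print(col,v,b[0].round(1),b[1][4],onz(c,b[0],.012).round(4))
    print(col,tri(rs).round(4), tri(rs[:2]).round(4))
rs=[]
for v in ('s1','s2','top','side'):
    c,im=V[v]; b=blob(im,'white',proj(c,[.505,-.187,.16]),12); rs.append(ray(c,b[0])); print(v,b[0].round(1),b[1],onz(c,b[0],.155).round(4))
print('white',tri(rs).round(4))
E
```

```text
green d1 [345.8 222.6] 2772 [0.5878 0.2636 0.012 ]
green d2 [315. 192.] 2819 [0.5896 0.2639 0.012 ]
green top [137.1 196.3] 1701 [0.5915 0.2641 0.012 ]
green side [291.  160.8] 826 [0.5884 0.2597 0.012 ]
green [0.5903 0.2648 0.0078] [0.5915 0.2654 0.0024]
yellow d1 [255.1 216.9] 2113 [0.5789 0.1245 0.012 ]
yellow d2 [221.2 184.9] 2264 [0.5791 0.1246 0.012 ]
yellow top [202.7 200.4] 1160 [0.5831 0.1255 0.012 ]
yellow side [296.3 198.7] 725 [0.5804 0.1235 0.012 ]
yellow [0.5807 0.1247 0.0109] [0.5794 0.1244 0.0105]
red d1 [250.5 136.3] 1699 [0.4581 0.1201 0.012 ]
red d2 [214.2  99.8] 1799 [0.4581 0.1201 0.012 ]
red top [202.7 259.4] 894 [0.4618 0.121  0.012 ]
red side [245.7 205.5] 543 [0.4593 0.1207 0.012 ]
red [0.4593 0.1203 0.0128] [0.4581 0.1201 0.0121]
white d1 [342.2 128. ] 1011 [0.4461 0.2503 0.012 ]
white d2 [308.3  90.7] 1074 [0.4461 0.2503 0.012 ]
white top [138.6 264.7] 523 [0.4497 0.2516 0.012 ]
white side [236.8 169. ] 259 [0.4473 0.2509 0.012 ]
white [0.4473 0.2504 0.013 ] [0.4461 0.2503 0.0116]
s1 [282.  194.7] [272 184  20  24 365] [ 0.506  -0.1857  0.155 ]
s2 [245.1 157.5] [235 147  21  21 326] [ 0.5041 -0.1861  0.155 ]
top [370.  228.1] [363 222  15  13 158] [ 0.5071 -0.1855  0.155 ]
side [281.1 278.3] [269 270  25  19 291] [ 0.5052 -0.1862  0.155 ]
white [ 0.5056 -0.1858  0.1547]
```

Dish rims triangulate to about 12 mm and the white top to about 155–160 mm, and both match the given sizes. I take the white weight first.

```bash
cat >> h.py <<'E'
DXY={'green':(.589,.264),'yellow':(.581,.1245),'red':(.460,.1205),'white':(.448,.251)}
def pick(xy,z,D,effort,clear=.018):
    """z: TCP height for the grasp"""
    env.grip(min(.085,D+clear))
    env.movep([*xy,max(z+.06,.2)],DOWN)
    hit=env.line_to([*xy,z],velocity=.08,contact_N=8)
    print('pre',env.read_tcp_pos().round(4),'hit',hit)
    env.grip(max(D-.01,0),effort)
    print('grip',round(env.read_gripper_width(),4),env.read_finger_force(),env.read_time_s())
    env.line_to([*xy,z+.006],velocity=.03)
    env.line_to([*xy,.26],velocity=.15)
    print('held',round(env.read_gripper_width(),4),env.read_finger_force(),env.read_force().round(2))
def place(xy,h,D,clear=.014):
    """h: TCP height above weight underside"""
    env.movep([*xy,.26],DOWN)
    env.line_to([*xy,h+.022],velocity=.12)
    hit=env.line_to([*xy,h+.006],velocity=.02,contact_N=4)
    p=env.read_tcp_pos(); print('set',p.round(4),'hit',hit,'underside',round(p[2]-h,4),env.read_force().round(1))
    env.grip(D+.005); env.sleep(.2); env.grip(min(.085,D+clear))
    env.line_to([*xy,.2],velocity=.2); print('t',env.read_time_s())
E
python3 - <<'E'
from h import *
pick((.5055,-.186),.1425,.022,40)
E
```

```text
pre [ 0.5057 -0.1861  0.1429] hit False
grip 0.0201 38.86386752128601 9.375
held 0.02 39.0899258852005 [ 0.07  0.39 -0.64]
```

```bash
python3 - <<'E'
from h import *
place(DXY['white'],.0065,.022)
env.movep([.49,-.19,.36],DOWN)
c,im=look('s3',True); np.savez('s3.npz',**c)
for t in names[:4]:
    for r in env.landmark_of(t,'wrist')[:4]:
        if r['score']>.4: print(t,round(r['score'],2),np.round(r['point'],3),proj(c,r['point']).round())
b=blob(im,'red',proj(c,[.505,-.188,.136]),25); print(b,onz(c,b[0],.13))
print(env.read_time_s())
t=env.get_image('top'); s=env.get_image('side')
f=lambda a:cv2.resize(a,(400,300),interpolation=cv2.INTER_CUBIC)
cv2.imwrite('pics/v3.png',cv2.vconcat([cv2.hconcat([f(im[120:270,180:380]),f(s[130:230,200:333])]),cv2.hconcat([f(t[180:285,100:240]),f(s[250:350,220:353])])]))
E
```

```text
set [0.448  0.251  0.0171] hit True underside 0.0106 [0.1 0.3 8. ]
t 16.6667
weight_green 0.68 [ 0.499 -0.184  0.06 ] [282. 173.]
weight_yellow 0.78 [ 0.506 -0.188  0.085] [280. 182.]
weight_red 0.88 [ 0.648 -0.195 -0.002] [275. 252.]
weight_red 0.73 [ 0.532 -0.329  0.002] [192. 187.]
weight_red 0.73 [ 0.458 -0.042  0.004] [373. 141.]
weight_red 0.58 [ 0.318 -0.195  0.001] [275.  44.]
weight_white 0.61 [0.446 0.251 0.007] [550. 138.]
(array([278.7306338 , 187.24119718]), array([265, 173,  28,  30, 568], dtype=int32)) [ 0.50267257 -0.18931189  0.13      ]
18.6333
```

View pics/v3.png

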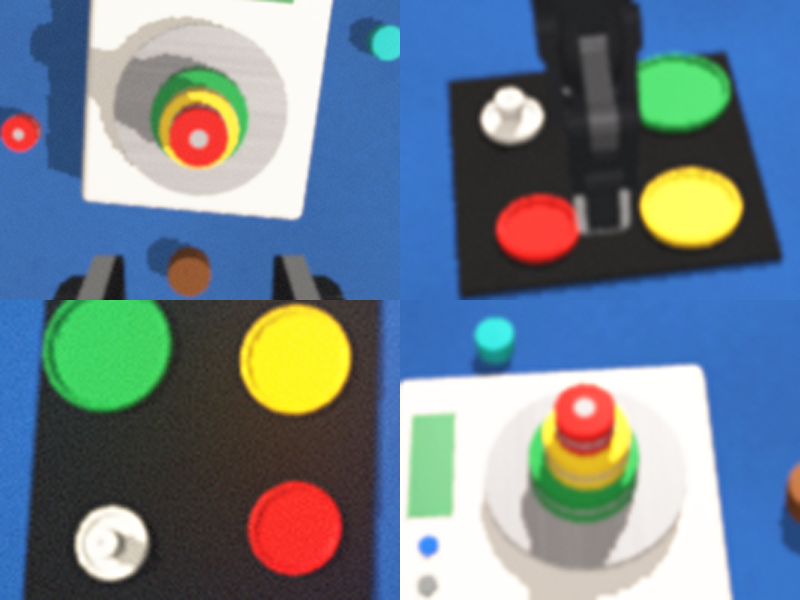

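White stands upright near its dish centre (v3 lower left at 103,542). The red weight's dot is at crop (198,138), i.e. wrist pixel (279,189). Next I take red and look at yellow.

```bash
cat >> h.py <<'E'
def view(n,tag):
    env.movep([.49,-.19,.36],DOWN)
    c,im=look(tag,True); np.savez(f'{tag}.npz',**c)
    for t in names[:4]:
        for r in env.landmark_of(t,'wrist')[:4]:
            if r['score']>.4: print(t,round(r['score'],2),np.round(r['point'],3))
    print(env.read_time_s())
    t=env.get_image('top'); s=env.get_image('side')
    f=lambda a:cv2.resize(a,(400,300),interpolation=cv2.INTER_CUBIC)
    cv2.imwrite(f'pics/{n}.png',cv2.vconcat([cv2.hconcat([f(im[120:270,180:380]),f(s[130:230,200:333])]),cv2.hconcat([f(t[180:285,100:240]),f(s[250:350,220:353])])]))
    return c,im
E
python3 - <<'E'
from h import *
p=onz(dict(np.load('s3.npz')),(279,189),.136); print(p)
pick(p[:2],.1112+.0065,.036,50)
place(DXY['red'],.0060,.036)
view('v4','s4')
E
```

```text
[ 0.5034277  -0.18899266  0.136     ]
pre [ 0.5037 -0.1891  0.1181] hit False
grip 0.0341 48.88725936412811 21.2167
held 0.0339 49.87146019935608 [ 0.41 -0.11 -3.02]
set [0.46   0.1205 0.0164] hit True underside 0.0104 [-0.5  0.   9.3]
t 28.2583
weight_green 0.65 [ 0.503 -0.183  0.059]
weight_green 0.45 [0.46  0.121 0.008]
weight_yellow 0.75 [ 0.504 -0.191  0.088]
weight_red 0.91 [ 0.647 -0.196  0.   ]
weight_red 0.7 [ 0.529 -0.329  0.   ]
weight_red 0.62 [0.46  0.12  0.008]
weight_red 0.56 [ 0.316 -0.197  0.   ]
weight_white 0.59 [0.448 0.252 0.011]
29.825
```

View pics/v4.png

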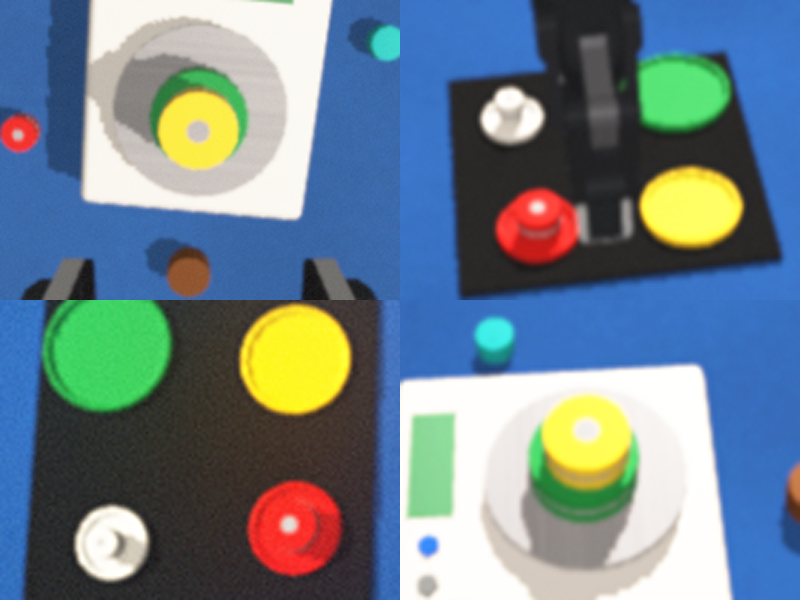

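Red stands upright in its dish with its dot at v4 (289,524). The yellow weight's dot is at crop (198,131), i.e. wrist pixel (279,185.5).

```bash
python3 - <<'E'
from h import *
p=onz(dict(np.load('s4.npz')),(279,185.5),.112); print(p)
pick(p[:2],.088+.0050,.050,70)
place(DXY['yellow'],.0050,.050)
view('v5','s5')
E
```

```text
[ 0.50427724 -0.1886707   0.112     ]
pre [ 0.5045 -0.1887  0.0934] hit False
grip 0.0478 69.87705588340759 32.7417
held 0.0479 72.27087736129761 [ 0.23 -0.48 -2.54]
set [0.5809 0.1245 0.0159] hit True underside 0.0109 [-0.1 -0.2  7.3]
t 39.9833
weight_green 0.65 [ 0.501 -0.184  0.062]
weight_yellow 0.76 [0.582 0.123 0.009]
weight_red 0.96 [0.464 0.118 0.008]
weight_red 0.68 [ 0.528 -0.328  0.002]
weight_red 0.65 [ 0.318 -0.195  0.001]
weight_red 0.61 [ 0.646 -0.193 -0.007]
weight_white 0.55 [0.579 0.124 0.01 ]
weight_white 0.52 [0.449 0.249 0.012]
41.6
```

View pics/v5.png

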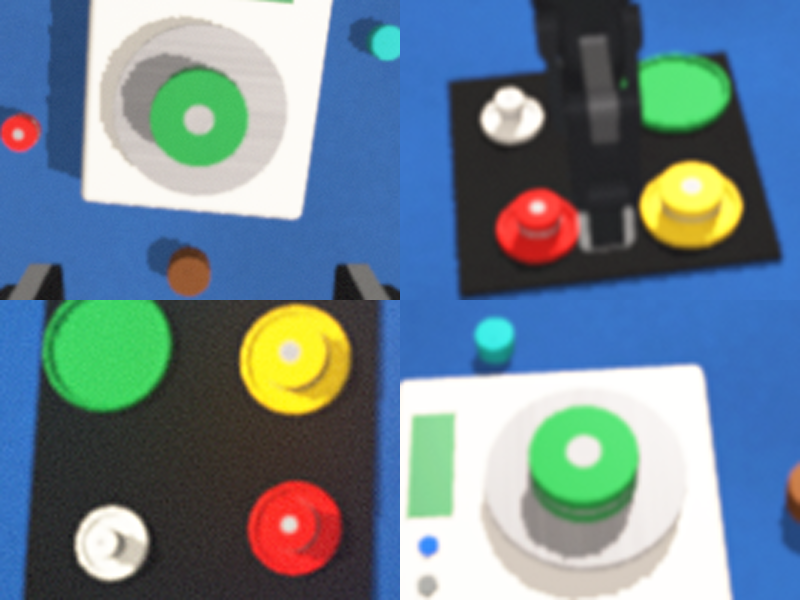

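Yellow stands upright in its dish with its dot at v5 (289,352). The green weight's dot is at crop (199,119), i.e. wrist pixel (279.5,179.5).

```bash
python3 - <<'E'
from h import *
p=onz(dict(np.load('s5.npz')),(279.5,179.5),.088); print(p)
pick(p[:2],.062+.0030,.066,90)
place(DXY['green'],.0030,.066)
view('v6','s6')
E
```

```text
[ 0.50185057 -0.18811639  0.088     ]
pre [ 0.5021 -0.1882  0.0653] hit False
grip 0.0632 93.99048328399658 44.9
held 0.0633 99.33603644371033 [ 0.26  0.16 -4.34]
set [0.5889 0.264  0.0141] hit True underside 0.0111 [-2.7 -0.6  9.3]
t 52.8167
weight_green 0.79 [0.586 0.267 0.008]
weight_yellow 0.63 [0.581 0.123 0.011]
weight_red 0.87 [ 0.317 -0.194  0.001]
weight_red 0.86 [ 0.646 -0.195 -0.003]
weight_red 0.8 [ 0.46  -0.041  0.004]
weight_red 0.51 [ 0.527 -0.332  0.002]
weight_white 0.56 [0.445 0.25  0.011]
54.8583
```

View pics/v6.png

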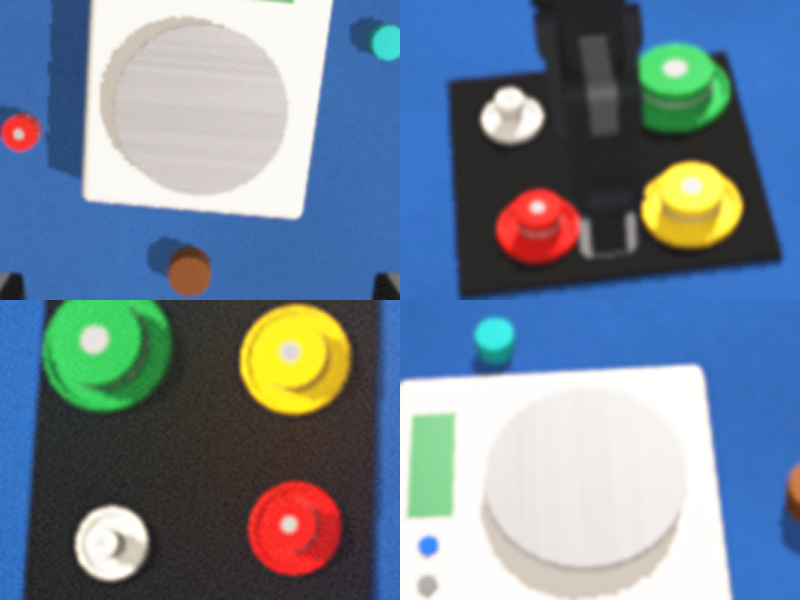

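Green stands level in its dish with its dot at v6 (94,340) in the top crop and (675,68) in the side crop. Before handing in, I check all the dots by triangulating from these two views.

```bash
python3 - <<'E'
from h import *
a,b=env.get_calibration('top'),env.get_calibration('side')
for n,t,s in [('green',(94,40),(275,68)),('yellow',(289,52),(291,186)),('red',(289,224),(138,208)),('white',(103,242),(109,98))]:
    P=tri([ray(a,(100+t[0]*.35,180+t[1]*.35)),ray(b,(200+s[0]*.3325,130+s[1]/3))])
    print(n,P.round(4),'off dish mm',((P[:2]-DXY[n])*1e3).round(1))
print(env.read_force().round(2),env.read_time_s())
E
```

```text
green [0.5908 0.2648 0.0349] off dish mm [1.8 0.8]
yellow [0.5824 0.1245 0.0338] off dish mm [1.4 0. ]
red [0.462  0.1201 0.0333] off dish mm [ 2.  -0.4]
white [0.4483 0.2485 0.0355] off dish mm [ 0.3 -2.5]
[-0.66  0.28 -0.65] 54.9583
```

All tops are at the expected height (0.034–0.036 m), and every weight is within 3 mm of its dish centre.

```bash
python3 -c "
from workcell import env
print(env.hand_in())"
```

```text
the job is handed in; nothing more can be done
None
```

I handed the job in at about 55 s: all four weights stand upright in the dishes of their own colour, each measured within 3 mm of its dish centre, and the arm never went near the jar or slide box; the judge's verdict was not shown.

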